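# Clamp a rail offcut with a ball-knob jig

## Robot

A 6-joint arm with a two-finger parallel gripper is mounted at the origin on a cart in front of the work surface, level with it; the furniture and walls round the work are solid. World frame = base frame: x ahead of the robot, y to its left, z up, the work surface at z = 0. Lengths are in m, angles in degrees, forces in N, time in s.
With the tool pointing down it reaches from about 0.375 to 0.9 m from the base axis. Payload 3.1 kg.
Tool frame: the origin (TCP) lies at the very end of the fingers, on their centre line; the grasp point (between the pads) lies 19 mm behind it; x points along the fingers, z is the direction in which the jaws open and shut, and the axes are right-handed (so a half turn about x gives the same grasp; the last joint's range is limited). The gripper opens to 87 mm and grips with 3 to 60 N. Pads are 19 mm wide; open, the fingers measure 117 mm over their backs; the gripper's body (75 mm by 190 mm) begins 51 mm behind the grasp point.
Start: joints at [-85.227, 30.224, 82.088, -0, 67.689, -10.227], TCP at [0.162, -0.604, 0.223] pointing down, gripper open.
Joint ranges: [-176.69, 176.69], [-43.24, 126.21], [12.49, 139.97], [-82, 262], [0, 151.66], [-163.58, 163.58]. Speed limits (degrees/s): [159.86, 159.86, 180, 180, 180, 180].

## Interface

Orientations are given as a 3x3 rotation matrix whose columns are the frame's x, y, z axes.
In Python, from rig import bot gives the robot as it stands.
- The arm moves only by the tool send_rows, never from a script. Its arguments are lists of equal length, an entry for each row: "fingers": the opening, from 0 (shut) to 1 (fully open); "dp": the shift along the world's x, y, z in mm, a list of three; "turn": the turn, a rotation vector about the world's x, y, z in rad, a list of three. In form: {"fingers": [fingers, ...], "dp": [[tx, ty, tz], ...], "turn": [[rx, ry, rz], ...]}. A call has 1 to 10 rows; each row is the pose to reach, as a shift and turn from the pose measured when the call began; what a row does not reach only later rows make up. A row lasts 1/12 s, in which the tool goes at most 41.7 mm and 7.16 degrees, less where a joint would pass 70% of its speed; a pose out of reach is approached as far as the arm can. A call with a gripper value outside its range is refused whole. The fingers move at their own pace and stop on an object; the grip force is fixed at half the most. Time passes only in rows, so rows that repeat a pose let the fingers close. It gives the time, the measured TCP pose, the force and the opening at its end, in the units of the state.
- bot.read_state(): the state, without advancing time (a new reading comes with each control period).
- bot.capture(name): name is "scene" or "top"; returns a dict with "img" (480x640x3 uint8, blue, green, red), "z_map" (480x640 float32, m along the optical axis (not along the pixel's ray), 0 where there is no reading), "mtx" (3x3 intrinsics, pixels), "origin" and "orientation" of the camera in the world. Camera axes: x right, y up, looking along -z (the intrinsics and any distortion apply to the point x, -y, -z); pixel columns grow to the right and rows downward; lengths in m; the calibration is good to about 2 mm. A picture is of the moment at which its call begins.
- bot.hand_in(): hands the job in, once; it reports no verdict.
The state is a dict: "time_s": time; "joint_positions": joint angles; "qvel": joint speeds; "tau": joint torques, N m; "position": TCP position; "tcp_rot": TCP orientation; "force": force on the tool from outside, world axes, zero at the start; "moment": the same for the moment, N m; "opening": opening from 0.0 (shut) to 1.0 (fully open).
Only numpy, scipy, OpenCV 4.12 (cv2) and the standard library are available. Lean on these libraries where they do the work, as an engineer would, in place of code of your own. Each camera call takes 0.05 s, during which the arm holds its last target.

## Task

Clamp the dark wood rail offcut in the jig on the bench: turn the jig's ball knob anticlockwise (seen from above) to open the jaw wide, lay the offcut flat and centred on the two supports between jaw and fence, then turn the knob clockwise until the jaw holds the offcut firmly against the fence. The ball is smooth, so grip it across its widest part, and leave the wood wedge and the beeswax where they are.

Things in the scene. Friction and masses are not known exactly. Their poses are not given: they have to be found in the camera images.
- jig: Clamping jig, screwed down: plywood base 160 x 260 x 12 mm. Origin: centre of its underside, on the bench top; z up. Its y axis is the clamping direction: two light wood fence posts at the +y end, a grey gear housing (70 x 74 mm, top 40 mm above the bench) with the ball knob at the -y end (x = 0, y = -75 mm), and between them the moving jaw and two supports for the offcut.
- fence (a point): Midway between the two fence posts, in the plane of their faces (which look to the jig's -y): jig x = 0, y = 90 mm, z = 40 mm. The posts stand at jig x = +-39 to +-67 mm, are 20 mm thick and reach 50 mm above the bench; the 78 mm between them are free for a finger.
- jaw_face (a point): Midway between the cork faces of the moving jaw, a dark steel fork with two prongs at jig x = +-40 to +-66 mm, up to 50 mm above the bench; it slides along the jig's y, facing the fence. Between the prongs (80 mm) there is room for a finger: there the fork's crossbar and its two rods stay below 26 mm.
- supports (a point): Midway between the tops of the two light wood supports, at jig x = 0, y = 60 mm, z = 30 mm. They stand at jig x = +-20 to +-36 mm, y = 30 to 90 mm. The offcut lies flat on both, its long side along the jig's x.
- seat (a point): Fixed point of the jig (jig axes), jig x = 0, y = 67.5 mm, z = 41 mm: where the offcut's centre lies when it is clamped against the fence. With the jaw open, lay the offcut down some 8 mm nearer to the knob (jig y about 59 mm), midway in the 62 mm gap; the closing jaw slides it to the fence.
- knob (a joint): Angle of the ball knob, rad; grows clockwise seen from above, 0 to 1.9. It drives the jaw: free gap to the fence = 62 - 20 * angle (mm). Starts at 1.05 to 1.3, too narrow for the offcut. With the offcut in, the jaw touches at 0.85 and its spring is fully compressed at 1.1, where turning gets stiff. Turning takes about 0.2 N m, up to 0.35 when clamping; it stays where it is left.
- ball (a point): Centre of the knob's smooth black ball, 40 mm in diameter, 83 mm above the bench, on its vertical turning axis; 12 mm stem below. It is slippery (friction about 0.6): finger pads must close on it at the height of this point. Below it, a collar and pointer (top 49 mm above the bench) turn with it; the pointer reaches 28 mm from the axis.
- jaw (a joint): How far the sprung jaw is pressed back on its carriage, m: 0 = free, 0.005 = fully compressed; 1.5 N per mm. It is more than 0 only when the jaw presses on something.
- rail_mid (a point): Centre of the loose rail offcut: a plain dark reddish-brown wood bar, 45 mm wide (its x), 140 mm long (its y), 22 mm high (its z, up), 0.07 to 0.15 kg. It starts flat on the bench to the right of the jig. Grasp it across its 45 mm width at the middle.
- wedge: Bystander: a loose wooden sawn wedge, 45 x 120 x 50 mm, on the bench at the right, beyond the rail offcut. Origin at the centre of its underside. Leave it where it is.
- beeswax: Bystander: a loose round cake of brown beeswax, 62 mm in diameter, 22 mm high, between the jig and the rail offcut, towards the robot. Origin at the centre of its underside. Leave it where it is.
Not all that is in view belongs to the job. Leave any turquoise look-alike of the part that bears rail_mid alone.

How it is judged:
By the outcome, as a careful person would: the job done as asked, in the order asked, and still so for the second after the job is handed in, with the robot touching nothing.
It also fails if it takes over 58 s, if anything falls off the work surface, if the arm or the gripper's body presses on something with over 40 N, if the wrist force passes 120 N, or if a joint passes its speed limit or range.

## Working session

There is one attempt and no reset: what is moved stays moved. The work goes in short steps, Python scripts to look and compute and a tool call to move; the robot and the scene stay as the last step left them, time stands still between calls to the robot, and variables do not carry over. Pictures are saved under pics/ and viewed, and the job is handed in when it is done.

Besides the shell and the picture viewer there is one more tool, called after "Request:" as a command line: name --argument value ..., lists and objects as JSON in quotes. send_rows: Moves the arm, as the interface text tells. Its arguments: {"type":"object","properties":{"fingers":{"type":"array","items":{"type":"number"}},"dp":{"type":"array","items":{"type":"array","items":{"type":"number"}}},"turn":{"type":"array","items":{"type":"array","items":{"type":"number"}}}},"required":["fingers","dp","turn"]}

```bash
ls; mkdir -p pics; python3 - <<'E'
from rig import bot
import cv2,numpy as np
s=bot.read_state(); print(s)
for n in("scene","top"):
    c=bot.capture(n); cv2.imwrite(f"pics/{n}0.png",c["img"]); np.savez(f"/tmp/{n}0.npz",**c)
    print(n,c["mtx"],c["origin"],c["orientation"],[k for k in c])
E
```

```text
pics
{'time_s': 0.0, 'joint_positions': array([-8.52272791e+01,  3.02818882e+01,  8.21572204e+01, -1.28456927e-03,
        6.76878810e+01, -1.02249613e+01]), 'qvel': array([-0.04129235, -0.03242608, -0.03284373,  0.01305029, -0.09001794,
        0.06274618]), 'tau': array([-8.11930786e-04, -4.40044248e+01, -1.76594871e+01,  6.33489084e-02,
        5.80744981e-02, -1.43511170e-04]), 'position': array([ 0.16172192, -0.60295018,  0.22153566]), 'tcp_rot': array([[-2.05080168e-04,  9.65934125e-01,  2.58787990e-01],
       [ 2.20697371e-03,  2.58787803e-01, -9.65931676e-01],
       [-9.99997544e-01,  3.73044860e-04, -2.18486346e-03]]), 'force': array([-0.25595939, -0.39272637,  0.38778961]), 'moment': array([ 0.0273892 , -0.08177936, -0.02605048]), 'opening': 0.9967780341745944}
scene [[435.65923067   0.         322.20357305]
 [  0.         435.65923067 241.66739404]
 [  0.           0.           1.        ]] [0.26448898 0.55307691 0.71317176] [[-0.91180593  0.28024036 -0.30012544]
 [-0.41033166 -0.64930192  0.64033971]
 [-0.01542299  0.70701652  0.70702884]] ['img', 'z_map', 'mtx', 'origin', 'orientation']
top [[453.76589113   0.         326.3129529 ]
 [  0.         453.76589113 246.434336  ]
 [  0.           0.           1.        ]] [ 0.38747444 -0.0186842   1.02025621] [[ 0.00351227  0.98526455 -0.17100125]
 [-0.9999379   0.00165182 -0.01102084]
 [-0.01057598  0.17102934  0.98520917]] ['img', 'z_map', 'mtx', 'origin', 'orientation']
```

View pics/top0.png

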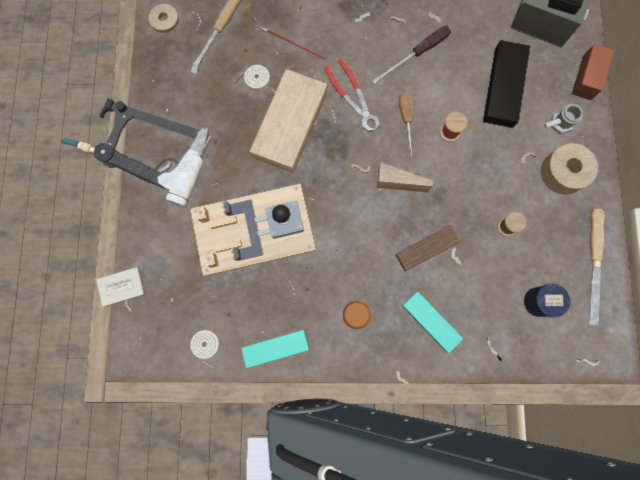

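View pics/scene0.png

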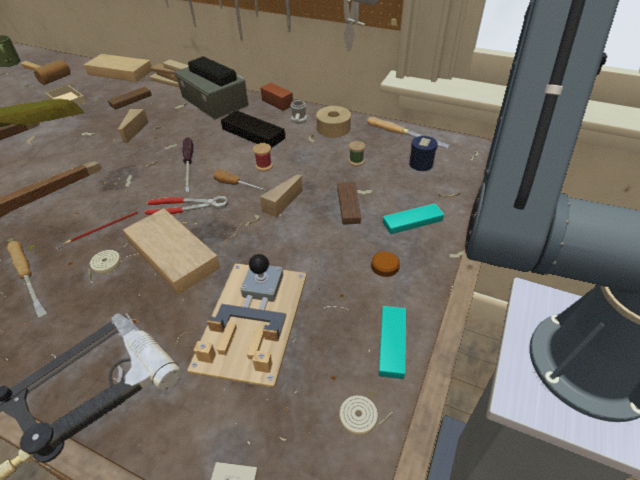

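Top view: the jig is centred at about (253,229), its fence to the left (world +y) and the ball at (282,213). The rail is at (428,247), the wedge at (405,178) and the beeswax at (357,314). The turquoise bars are decoys.

```bash
cat > h.py <<'E'
import cv2,numpy as np
def ray(c,uv):
    uv=np.atleast_2d(np.asarray(uv,float)); K=c["mtx"]
    d=np.c_[(uv[:,0]-K[0,2])/K[0,0],-(uv[:,1]-K[1,2])/K[1,1],-np.ones(len(uv))]
    return np.asarray(c["origin"]), d@np.asarray(c["orientation"]).T
def onz(c,uv,z):
    o,d=ray(c,uv); return o+d*((z-o[2])/d[:,2])[:,None]
def proj(c,P):
    p=(np.atleast_2d(P)-c["origin"])@np.asarray(c["orientation"]); K=c["mtx"]
    return np.c_[K[0,0]*p[:,0]/-p[:,2]+K[0,2],K[1,1]*-p[:,1]/-p[:,2]+K[1,2]]
def pts(c):
    v,u=np.indices(c["z_map"].shape); K=c["mtx"]; z=c["z_map"]
    p=np.stack([(u-K[0,2])/K[0,0]*z,-(v-K[1,2])/K[1,1]*z,-z],-1)
    return p@np.asarray(c["orientation"]).T+c["origin"]
def tri(c1,u1,c2,u2):
    o1,d1=ray(c1,u1);o2,d2=ray(c2,u2);d1=d1[0];d2=d2[0]
    A=np.c_[d1,-d2];t=np.linalg.lstsq(A,o2-o1,rcond=None)[0]
    a=o1+d1*t[0];b=o2+d2*t[1];return (a+b)/2,np.linalg.norm(a-b)
E
python3 - <<'E'
from h import *
T=dict(np.load("/tmp/top0.npz"));S=dict(np.load("/tmp/scene0.npz"))
def big(m,near):
    n,l,st,ce=cv2.connectedComponentsWithStats(m.astype(np.uint8),connectivity=4)
    i=min([i for i in range(1,n) if st[i,4]>40],key=lambda i:np.hypot(*(ce[i]-near))); return l==i,st[i],ce[i]
for n,c,bn,rn in(("T",T,(282,213),(428,247)),("S",S,(259,264),(348,202))):
    img=c["img"]; P=pts(c); c["P"]=P
    m=img.max(2)<45; b,st,ce=big(m,bn); ct=max(cv2.findContours(b.astype(np.uint8),0,1)[0],key=cv2.contourArea)
    print(n,"ball",st,ce,cv2.minEnclosingCircle(ct)); c["ball"]=cv2.minEnclosingCircle(ct)[0]
    # rail by height & region
    z=P[...,2]; reg=np.zeros(z.shape,bool); reg[rn[1]-40:rn[1]+40,rn[0]-45:rn[0]+45]=1
    m=reg&(z>0.015)&(z<0.028); r,st,ce=big(m,rn); q=P[r]; print("rail",st,"z",np.median(q[:,2]))
    print(cv2.minAreaRect((q[:,:2]*1000).astype(np.float32)))
    h=cv2.cvtColor(img,cv2.COLOR_BGR2HSV); print("rail hsv",np.median(h[r],0))
    # base outline: points 8..16mm
    j=(280 if n=="S" else 229); k=(253,229) if n=="T" else (250,325)
    reg[:]=0; reg[k[1]-75:k[1]+75,k[0]-75:k[0]+75]=1
    h=cv2.cvtColor(img,cv2.COLOR_BGR2HSV)
    m=reg&(z>0.007)&(z<0.06)
    m,st,ce=big(m,k); q=P[m&(z<.017)]; print("base",st,cv2.minAreaRect((q[:,:2]*1000).astype(np.float32)))
print("ball tri",tri(T,T["ball"],S,S["ball"]),onz(T,T["ball"],.083),onz(S,S["ball"],.083))
E
```

```text
T ball [273 210  16  12  79] [280.97468354 217.05063291] ((280.5, 213.5), 7.905794143676758)
rail [ 396  225   64   46 1256] z 0.021259627044501517
((560.003173828125, -234.14678955078125), (45.089115142822266, 140.87904357910156), 27.80095100402832)
rail hsv [ 12.  79. 123.]
base [ 191  184  125   92 7451] ((603.4573974609375, 161.5799560546875), (160.85528564453125, 259.6806335449219), 13.415385246276855)
S ball [249 255  20  19 239] [258.63598326 264.40167364] ((258.43402099609375, 263.7538146972656), 9.595734596252441)
rail [338 182  24  39 713] z 0.02355808485612998
((558.8778686523438, -235.65777587890625), (45.50170135498047, 145.884765625), 27.736684799194336)
rail hsv [ 13.  98. 104.]
base [ 188  263  119  125 9323] ((602.5057983398438, 160.9606170654297), (160.30299377441406, 262.0347595214844), 13.321496963500977)
ball tri (array([0.62024974, 0.08908721, 0.08532116]), np.float64(0.00043903127596762635)) [[0.62104112 0.08943532 0.083     ]] [[0.62133281 0.0873409  0.083     ]]
```

```bash
python3 - <<'E'
import cv2
a=cv2.imread("pics/top0.png")[175:285,180:330]; cv2.imwrite("pics/jigt.png",cv2.resize(a,None,fx=5,fy=5,interpolation=2))
E
```

```text
(no output)
```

View pics/jigt.png

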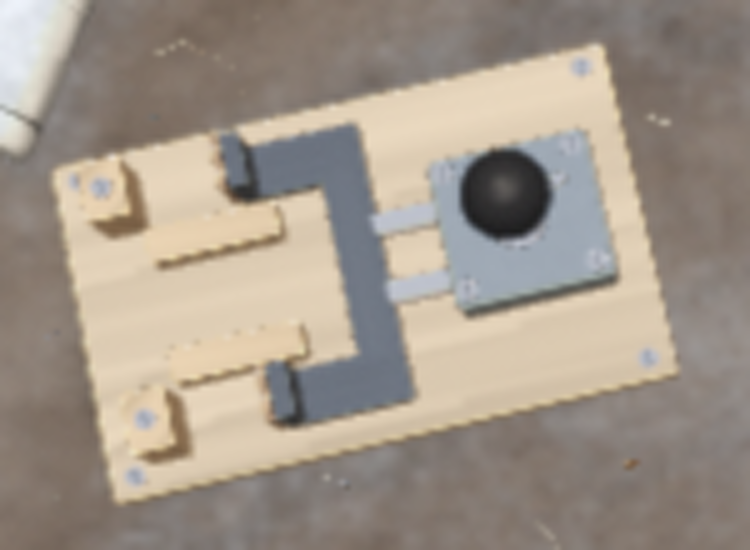

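```bash
python3 - <<'E'
from h import *
T=dict(np.load("/tmp/top0.npz"));P=pts(T)
X=P.reshape(-1,3); X=X[(T["z_map"].ravel()>0)]
J=np.array([.603,.1613]);a=np.radians(13.4);ex=np.array([np.cos(a),np.sin(a)]);ey=np.array([-ex[1],ex[0]])
q=X[:,:2]-J; jx=q@ex*1e3; jy=q@ey*1e3; z=X[:,2]*1e3
for s in(-1,1):
    m=(abs(s*jx-53)<9)&(z>42)&(z<60)&(jy>-20)&(jy<120)
    y=jy[m]; print(s,"jaw",y[y<70].min(),y[y<70].max(),"post",y[y>70].min(),y[y>70].max())
m=(abs(jx)<60)&(jy>-120)&(jy<-40)&(z>62); print("ball jig",jx[m].mean(),jy[m].mean(),z[m].max())
# max height over the workspace sector
m=(X[:,0]>.1)&(X[:,0]<.75)&(X[:,1]>-.75)&(X[:,1]<.3)&(X[:,2]>.06)
n,l=cv2.connectedComponents(((P[...,2]>.07)&(T["z_map"]>0)).astype(np.uint8))
for i in range(1,n):
    k=l==i
    if k.sum()>15: print(k.sum(),P[k].mean(0).round(3),P[k][:,2].max().round(3))
E
```

```text
-1 jaw 36.06136037486347 49.8402512973906 post 89.58264093451973 110.35223114067932
1 jaw 35.67351040713778 50.293767370399586 post 89.53432193499243 109.51094551841763
ball jig -2.472452177303832 -75.64890235637479 105.41403597406595
1342 [ 1.091 -0.534  0.094] 0.13
169 [ 1.087 -0.719  0.078] 0.09
274 [0.618 0.087 0.096] 0.105
683 [ 0.546 -0.621  0.129] 0.143
433 [ 0.441 -0.478  0.072] 0.076
19619 [ 0.262 -0.085  0.511] 0.688
```

Request:
send_rows --fingers '[1,1,1,1,1,1,1,1,1,1]' --dp '[[11,17,0],[33,50,0],[55,83,0],[77,116,0],[99,149,0],[121,182,0],[143,215,0],[165,248,0],[187,281,0],[209,314,0]]' --turn '[[0,0,0],[0,0,0],[0,0,0],[0,0,0],[0,0,0],[0,0,0],[0,0,0],[0,0,0],[0,0,0],[0,0,0]]'

```text
time_s: 0.93
position: [0.3712, -0.2871, 0.2215]
tcp_rot: [[-0.0, 0.966, 0.258], [0.002, 0.258, -0.966], [-1.0, 0.0, -0.003]]
force: [0.9, -1.5, 0.1]
opening: 1.001
```

Request:
send_rows --fingers '[1,1,1,1,1,1,1,1,1,1]' --dp '[[15,23,0],[38,57,0],[60,91,0],[83,125,0],[106,160,0],[129,194,0],[151,228,0],[174,262,0],[196,296,0],[216,326,0]]' --turn '[[0,0,0],[0,0,0],[0,0,0],[0,0,0],[0,0,0],[0,0,0],[0,0,0],[0,0,0],[0,0,0],[0,0,0]]'

```text
time_s: 1.77
position: [0.5879, 0.0415, 0.2211]
tcp_rot: [[-0.001, 0.966, 0.259], [0.003, 0.259, -0.966], [-1.0, -0.0, -0.003]]
force: [0.1, -1.0, 0.1]
opening: 1.0
```

Request:
send_rows --fingers '[1,1,1,1,1,1,1,1,1,1]' --dp '[[16,24,0],[30,44,-5],[32.5,47.3,-25],[32.5,47.3,-50],[32.5,47.3,-78],[32.5,47.3,-105],[32.5,47.3,-130],[32.5,47.3,-147],[32.5,47.3,-157],[32.5,47.3,-157]]' --turn '[[0,0,0],[0,0,0],[0,0,0],[0,0,0],[0,0,0],[0,0,0],[0,0,0],[0,0,0],[0,0,0],[0,0,0]]'

```text
time_s: 2.6
position: [0.6183, 0.0888, 0.0613]
tcp_rot: [[-0.007, 0.966, 0.259], [0.003, 0.259, -0.966], [-1.0, -0.006, -0.005]]
force: [0.2, -0.3, 0.0]
opening: 1.003
```

```bash
python3 - <<'E'
from rig import bot
import cv2
s=bot.read_state();print(s["position"],s["force"],s["joint_positions"])
a=bot.capture("scene")["img"][200:400,160:360];b=bot.capture("top")["img"][150:300,170:340]
cv2.imwrite("pics/g1.png",cv2.hconcat([cv2.resize(a,(400,400)),cv2.resize(b,(400,400))]))
E
```

```text
[0.61834089 0.08875305 0.06132149] [ 0.17550293 -0.28314311  0.01431811] [-2.14263327 42.24584352 88.65334245  0.19959758 49.49423423 72.70289485]
```

View pics/g1.png

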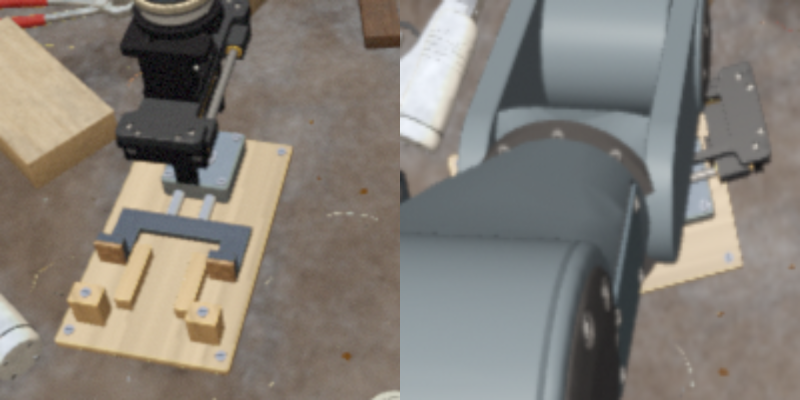

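The fingers straddle the ball, which is hidden behind the finger at left crop (185,165). I'll trim by +2 mm in x and z, then close.

Request:
send_rows --fingers '[1,1,0,0,0,0,0,0,0,0]' --dp '[[3,0,4],[3,0,4],[3,0,4],[3,0,4],[3,0,4],[3,0,4],[3,0,4],[3,0,4],[3,0,4],[3,0,4]]' --turn '[[0,0,0],[0,0,0],[0,0,0],[0,0,0],[0,0,0],[0,0,0],[0,0,0],[0,0,0],[0,0,0],[0,0,0]]'

```text
time_s: 3.53
position: [0.6236, 0.0888, 0.0682]
tcp_rot: [[-0.001, 0.966, 0.259], [0.003, 0.259, -0.966], [-1.0, -0.0, -0.003]]
force: [0.5, 0.6, 0.4]
opening: 0.477
```

Request:
send_rows --fingers '[0.7,0.7,0.7,0.7,0.7,0.7]' --dp '[[0,0,0],[0,0,0],[-3,0,-4],[-3,0,-4],[-3,0,-4],[-3,0,-4]]' --turn '[[0,0,0],[0,0,0],[0,0,0],[0,0,0],[0,0,0],[0,0,0]]'

```text
time_s: 4.03
position: [0.6204, 0.0888, 0.064]
tcp_rot: [[-0.001, 0.966, 0.259], [0.003, 0.259, -0.966], [-1.0, -0.001, -0.003]]
force: [0.4, 0.5, 0.4]
opening: 0.691
```

Request:
send_rows --fingers '[0,0,0,0,0,0,0,0]' --dp '[[0,0,0],[0,0,0],[0,0,0],[0,0,0],[0,0,0],[0,0,0],[0,0,0],[0,0,0]]' --turn '[[0,0,0],[0,0,0],[0,0,0],[0,0,0],[0,0,0],[0,0,0],[0,0,0],[0,0,0]]'

```text
time_s: 4.7
position: [0.6206, 0.0885, 0.064]
tcp_rot: [[-0.001, 0.966, 0.259], [0.002, 0.259, -0.966], [-1.0, -0.0, -0.003]]
force: [-0.2, -2.1, -0.5]
opening: 0.44
```

Request:
send_rows --fingers '[0,0,0,0,0,0,0,0,0,0]' --dp '[[0,0,0],[0,0,0],[0,0,0],[0,0,0],[0,0,0],[0,0,0],[0,0,0],[0,0,0],[0,0,0],[0,0,0]]' --turn '[[0,0,0.05],[0,0,0.1],[0,0,0.17],[0,0,0.24],[0,0,0.31],[0,0,0.38],[0,0,0.45],[0,0,0.5],[0,0,0.5],[0,0,0.5]]'

```text
time_s: 5.53
position: [0.6205, 0.0885, 0.064]
tcp_rot: [[-0.002, 0.724, 0.69], [0.002, 0.69, -0.724], [-1.0, -0.001, -0.003]]
force: [0.7, -0.5, 0.9]
opening: 0.444
```

```bash
cat > look.py <<'E'
import sys
from rig import bot
from h import *
n=sys.argv[1]; s=bot.read_state();print(s["position"].round(4),s["force"].round(1),s["moment"].round(2),s["joint_positions"].round(1),s["opening"])
S=bot.capture("scene"); P=pts(S); X=P.reshape(-1,3)[S["z_map"].ravel()>0]
J=np.array([.603,.1613]);a=np.radians(13.4);ex=np.array([np.cos(a),np.sin(a)]);ey=np.array([-ex[1],ex[0]])
q=X[:,:2]-J; jx=q@ex*1e3; jy=q@ey*1e3; z=X[:,2]*1e3
for t in(-1,1):
    m=(abs(t*jx-53)<9)&(z>46)&(z<56)&(jy>0)&(jy<70); y=jy[m]
    m2=(abs(t*jx-53)<9)&(z>34)&(z<44)&(jy>0)&(jy<70);y2=jy[m2]
    print(t,"jaw",np.percentile(y,[2,98]).round(1) if len(y)>5 else None,"face med",np.median(y2) if len(y2) else None,len(y2))
a=S["img"][200:400,120:387]; cv2.imwrite(f"pics/{n}.png",cv2.resize(a,(800,600)))
E
python3 look.py l1
```

```text
[0.6205 0.0885 0.064 ] [ 0.7 -0.5  0.9] [-0.03 -0.02  0.11] [-2.1 42.1 88.5  0.1 49.6 44.2] 0.4440108789263071
-1 jaw [26.3 40.3] face med 39.742527888527704 26
1 jaw [27. 40.] face med 39.44270563535393 27
```

View pics/l1.png

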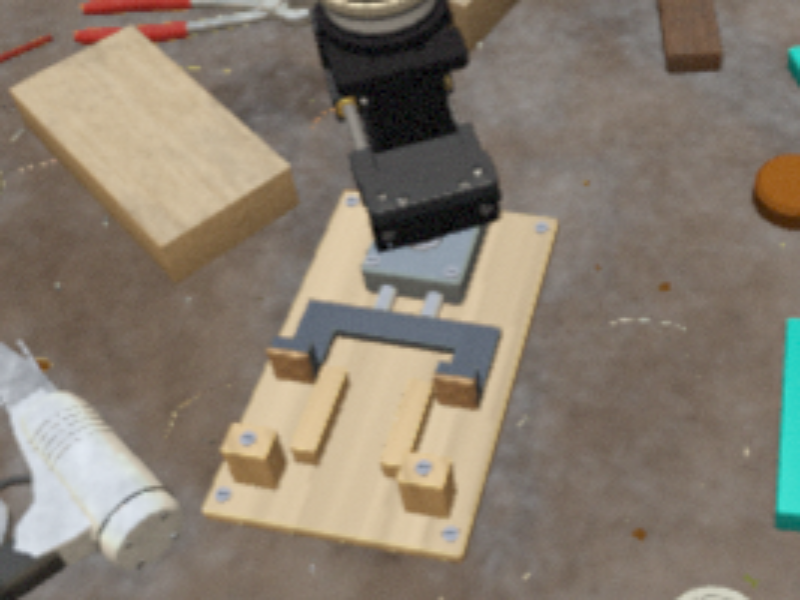

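The jaw faces (crop (290,365) and (455,390)) have gone back 10 mm to jig y ≈ 40, as 0.5 rad should give. I'll turn on by about 0.57 rad.

Request:
send_rows --fingers '[0,0,0,0,0,0,0,0,0,0]' --dp '[[0,0,0],[0,0,0],[0,0,0],[0,0,0],[0,0,0],[0,0,0],[0,0,0],[0,0,0],[0,0,0],[0,0,0]]' --turn '[[0,0,0.05],[0,0,0.12],[0,0,0.2],[0,0,0.28],[0,0,0.36],[0,0,0.44],[0,0,0.51],[0,0,0.56],[0,0,0.56],[0,0,0.56]]'

```text
time_s: 6.42
position: [0.6205, 0.0886, 0.064]
tcp_rot: [[-0.003, 0.248, 0.969], [-0.0, 0.969, -0.248], [-1.0, -0.001, -0.003]]
force: [0.1, -0.3, 0.3]
opening: 0.446
```

```bash
python3 look.py l2
```

```text
[0.6205 0.0886 0.064 ] [ 0.1 -0.3  0.3] [-0.14 -0.04  0.1 ] [-2.1 42.1 88.4 -0.  49.7 12.3] 0.44603527540047866
-1 jaw [15.4 28.9] face med 28.13221830047454 29
1 jaw [15.  29.1] face med 28.208897203069593 27
```

View pics/l2.png

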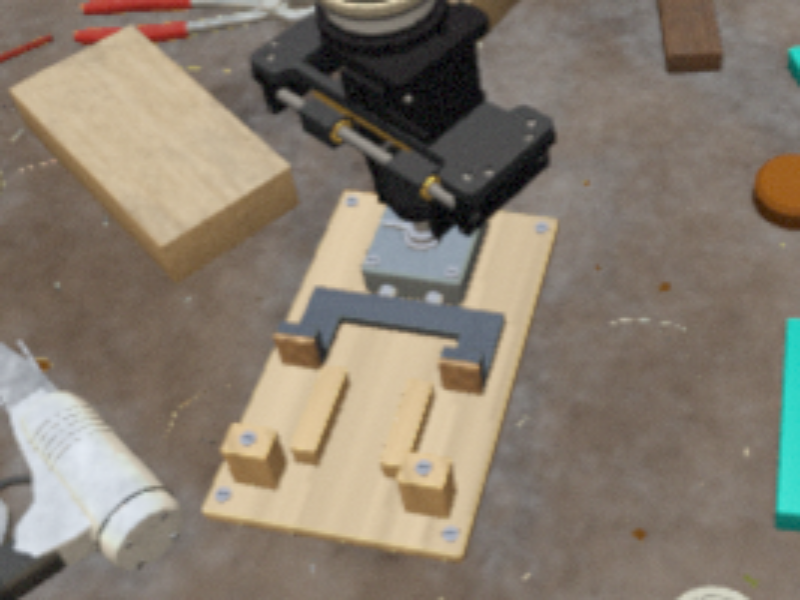

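The jaw is fully open: faces at jig y ≈ 28.5, so the gap is about 61.5 mm. I'll release the ball, lift, and go to the rail.

Request:
send_rows --fingers '[0.95,0.95,0.95,0.95,0.95,0.95,0.95,0.95,0.95,0.95]' --dp '[[0,0,0],[0,0,0],[0,0,0],[0,0,0],[0,0,10],[0,0,35],[0,0,65],[0,0,92],[0,-15,100],[-5,-40,100]]' --turn '[[0,0,0],[0,0,0],[0,0,0],[0,0,0],[0,0,0],[0,0,0],[0,0,0],[0,0,0],[0,0,0.05],[0,0,0.12]]'

```text
time_s: 7.3
position: [0.6187, 0.0501, 0.1687]
tcp_rot: [[0.007, 0.124, 0.992], [-0.0, 0.992, -0.124], [-1.0, 0.001, 0.007]]
force: [-0.2, -0.2, 0.1]
opening: 0.946
```

Request:
send_rows --fingers '[0.95,0.95,0.95,0.95,0.95,0.95,0.95,0.95,0.95,0.95]' --dp '[[-6,-35,0],[-13,-70,0],[-21,-105,0],[-29,-140,0],[-37,-175,0],[-44,-210,0],[-50,-245,-10],[-56,-270,-25],[-59,-285,-45],[-59,-285,-60]]' --turn '[[0,0,0.08],[0,0,0.16],[0,0,0.24],[0,0,0.32],[0,0,0.4],[0,0,0.48],[0,0,0.54],[0,0,0.59],[0,0,0.61],[0,0,0.61]]'

```text
time_s: 8.13
position: [0.5594, -0.2392, 0.1087]
tcp_rot: [[0.008, -0.463, 0.886], [0.001, 0.886, 0.463], [-1.0, -0.002, 0.007]]
force: [-0.3, 1.1, 0.0]
opening: 0.946
```

```bash
python3 - <<'E'
from rig import bot
from h import *
s=bot.read_state();print(s["position"].round(4),s["joint_positions"].round(1))
for n in("scene","top"):
    c=bot.capture(n); cv2.imwrite(f"pics/r_{n}.png",c["img"])
E
```

```text
[ 0.5594 -0.2392  0.1087] [-33.8  37.1  90.4   0.4  52.2 -61.7]
```

View pics/r_scene.png

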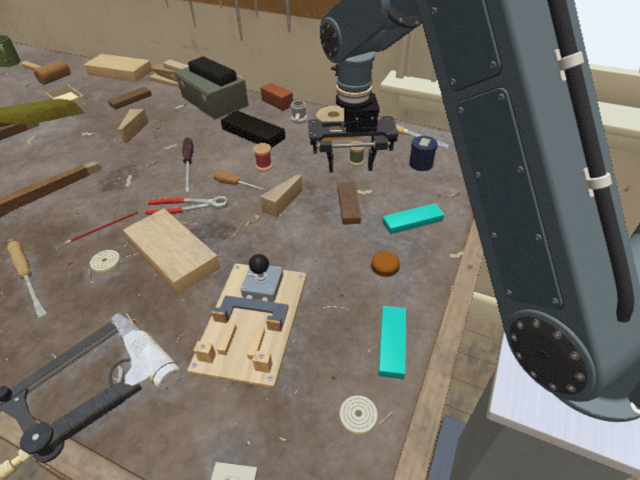

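The gripper hovers over the rail at (348,202), and nothing else has moved. I'll descend and grip.

Request:
send_rows --fingers '[0.95,0.95,0.95,0.95,0.95,0.95,0.95,0.95,0.95,0.95]' --dp '[[0,4,-10],[0,4,-30],[0,4,-50],[0,4,-70],[0,4,-85],[0,4,-95],[0,4,-100],[0,4,-100],[0,4,-100],[0,4,-100]]' --turn '[[0,0,0],[0,0,0],[0,0,0],[0,0,0],[0,0,0],[0,0,0],[0,0,0],[0,0,0],[0,0,0],[0,0,0]]'

```text
time_s: 9.07
position: [0.5586, -0.2313, 0.0079]
tcp_rot: [[0.003, -0.465, 0.885], [0.006, 0.885, 0.465], [-1.0, 0.003, 0.006]]
force: [-1.1, -0.4, 0.2]
opening: 0.947
```

Request:
send_rows --fingers '[0.95,0.95,0.95,0,0,0,0,0,0,0]' --dp '[[1,-3.5,-3],[1,-3.5,-4],[1,-3.5,-4],[1,-3.5,-4],[1,-3.5,-4],[1,-3.5,-4],[1,-3.5,-4],[1,-3.5,-4],[1,-3.5,-4],[1,-3.5,-4]]' --turn '[[0,0,0],[0,0,0],[0,0,0],[0,0,0],[0,0,0],[0,0,0],[0,0,0],[0,0,0],[0,0,0],[0,0,0]]'

```text
time_s: 9.9
position: [0.5596, -0.2347, 0.0039]
tcp_rot: [[0.003, -0.465, 0.885], [0.006, 0.885, 0.465], [-1.0, 0.003, 0.006]]
force: [0.5, 0.6, -0.2]
opening: 0.514
```

Request:
send_rows --fingers '[0,0,0]' --dp '[[0,0,0],[0,0,0],[0,0,0]]' --turn '[[0,0,0],[0,0,0],[0,0,0]]'

```text
time_s: 10.15
position: [0.5596, -0.2347, 0.0039]
tcp_rot: [[0.003, -0.465, 0.885], [0.006, 0.885, 0.465], [-1.0, 0.003, 0.006]]
force: [0.3, 0.6, -0.7]
opening: 0.516
```

Request:
send_rows --fingers '[0,0,0,0,0,0,0,0,0,0]' --dp '[[0,0,8],[0,0,25],[0,0,50],[0,0,80],[0,0,110],[0,10,135],[1,30,150],[3,55,156],[5,85,156],[7,115,156]]' --turn '[[0,0,0],[0,0,0],[0,0,0],[0,0,0],[0,0,0],[0,0,0],[0,0,0.08],[0,0,0.16],[0,0,0.25],[0,0,0.35]]'

```text
time_s: 10.98
position: [0.5667, -0.1191, 0.1613]
tcp_rot: [[0.003, -0.742, 0.67], [0.006, 0.67, 0.742], [-1.0, 0.002, 0.006]]
force: [0.6, 0.6, -2.4]
opening: 0.514
```

Request:
send_rows --fingers '[0,0,0,0,0,0,0,0,0,0]' --dp '[[3,34,0],[6,70,0],[8,108,0],[10,146,0],[13,184,0],[15,222,0],[18,260,0],[20,295,0],[22,325,0],[22.5,338,0]]' --turn '[[0,0,0.1],[0,0,0.2],[0,0,0.3],[0,0,0.4],[0,0,0.5],[0,0,0.6],[0,0,0.7],[0,0,0.8],[0,0,0.9],[0,0,0.97]]'

```text
time_s: 11.82
position: [0.5886, 0.2232, 0.1617]
tcp_rot: [[-0.003, -0.97, -0.241], [0.007, -0.241, 0.97], [-1.0, 0.001, 0.008]]
force: [0.3, -0.0, -1.6]
opening: 0.51
```

Request:
send_rows --fingers '[0,0]' --dp '[[0,0,0],[0,0,0]]' --turn '[[0,0,0],[0,0,0]]'

```text
time_s: 11.98
position: [0.5878, 0.2242, 0.1617]
tcp_rot: [[-0.003, -0.97, -0.242], [0.007, -0.242, 0.97], [-1.0, 0.001, 0.008]]
force: [0.0, -0.2, -2.1]
opening: 0.517
```

```bash
python3 look.py p1
```

```text
[0.5878 0.2242 0.1617] [ 0.  -0.2 -2.1] [ 0.06 -0.15 -0.03] [ 10.5  34.6  84.7   0.5  60.8 -93.8] 0.5169028328455154
-1 jaw [15.5 29. ] face med 28.237472179048382 28
1 jaw None face med 28.373177909209854 28
```

View pics/p1.png

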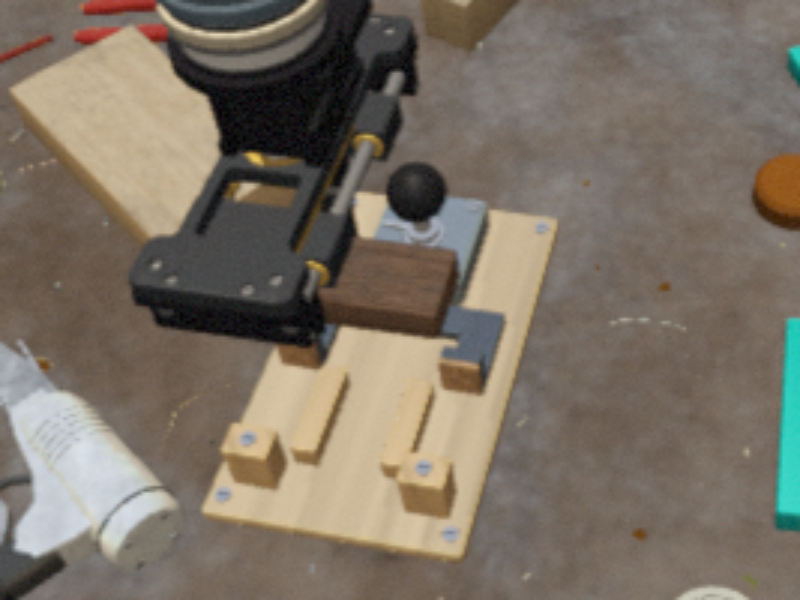

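The rail is held level above the jig, and its end shows at crop (390,285). I'll align and descend.

Request:
send_rows --fingers '[0,0,0,0,0,0,0,0,0,0]' --dp '[[1,-4,0],[1.5,-5.5,0],[1.5,-5.5,-15],[1.5,-5.5,-35],[1.5,-5.5,-58],[1.5,-5.5,-80],[1.5,-5.5,-95],[1.5,-5.5,-100],[1.5,-5.5,-100],[1.5,-5.5,-100]]' --turn '[[0,0,-0.011],[0,0,-0.011],[0,0,-0.011],[0,0,-0.011],[0,0,-0.011],[0,0,-0.011],[0,0,-0.011],[0,0,-0.011],[0,0,-0.011],[0,0,-0.011]]'

```text
time_s: 12.87
position: [0.5901, 0.2166, 0.0621]
tcp_rot: [[-0.003, -0.974, -0.228], [0.007, -0.228, 0.974], [-1.0, 0.001, 0.007]]
force: [-0.2, -0.2, -1.2]
opening: 0.514
```

```bash
python3 look.py p2
```

```text
[0.5901 0.2166 0.0621] [-0.2 -0.2 -1.2] [ 0.1  -0.13  0.02] [  9.8  42.3  88.3   0.5  49.5 -93.8] 0.5137878479491015
-1 jaw None face med None 0
1 jaw None face med None 0
```

View pics/p2.png

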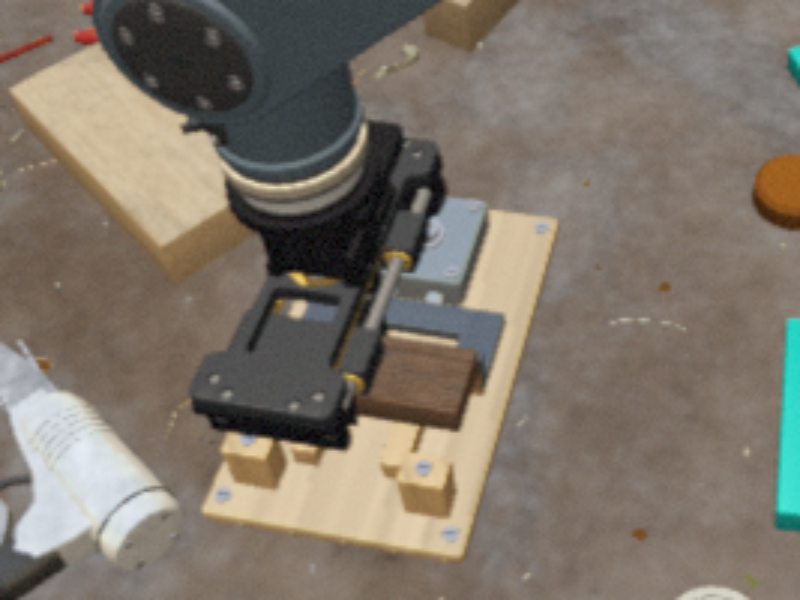

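Request:
send_rows --fingers '[0,0,0,0,0,0,0]' --dp '[[-1,2,-5],[-1,2,-12],[-1,2,-19],[-1,2,-24],[-1,2,-26.5],[-1,2,-26.5],[-1,2,-26.5]]' --turn '[[0,0,0.003],[0,0,0.003],[0,0,0.003],[0,0,0.003],[0,0,0.003],[0,0,0.003],[0,0,0.003]]'

```text
time_s: 13.5
position: [0.5894, 0.219, 0.0358]
tcp_rot: [[-0.002, -0.973, -0.232], [0.007, -0.232, 0.973], [-1.0, 0.0, 0.007]]
force: [0.1, -0.7, -1.7]
opening: 0.516
```

```bash
python3 look.py p3
```

```text
[0.5894 0.219  0.0358] [ 0.1 -0.7 -1.7] [ 0.12 -0.16  0.03] [ 10.   44.5  88.8   0.6  46.7 -93.8] 0.5164294206136757
-1 jaw [15.9 68.2] face med 28.1703296001928 3
1 jaw [22.6 29. ] face med 28.860219174944536 4
```

View pics/p3.png

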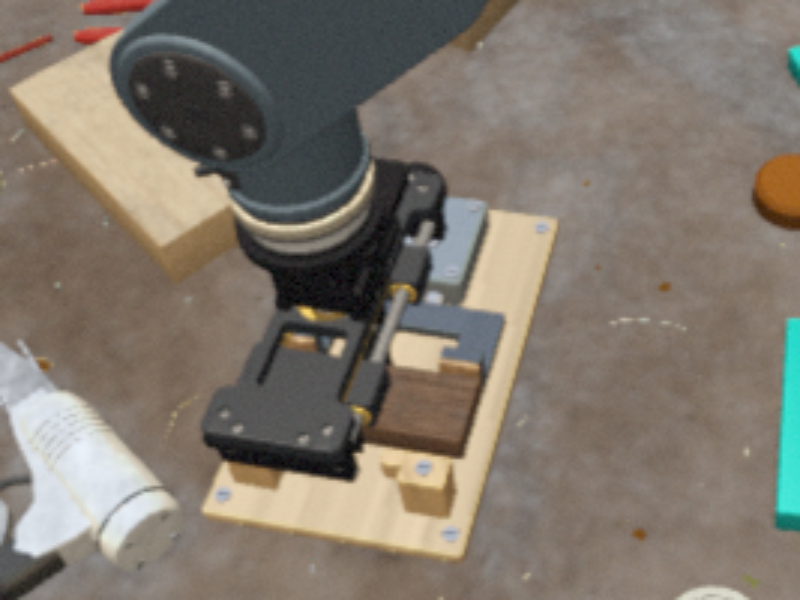

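Request:
send_rows --fingers '[0,0,0,0]' --dp '[[0,0,-1],[0,0,-2],[0,0,-2],[0,0,-2]]' --turn '[[0,0,0],[0,0,0],[0,0,0],[0,0,0]]'

```text
time_s: 13.88
position: [0.5897, 0.219, 0.0342]
tcp_rot: [[-0.001, -0.973, -0.232], [0.007, -0.232, 0.973], [-1.0, -0.0, 0.007]]
force: [-1.3, -0.3, -0.3]
opening: 0.515
```

Request:
send_rows --fingers '[0.65,0.65,0.65,0.65,0.65,0.65,0.65,0.65,0.65,0.65]' --dp '[[0,0,0],[0,0,0],[0,0,0],[0,0,2],[0,0,10],[0,0,25],[0,0,50],[0,0,75],[0,0,95],[0,0,100]]' --turn '[[0,0,0],[0,0,0],[0,0,0],[0,0,0],[0,0,0],[0,0,0],[0,0,0],[0,0,0],[0,0,0],[0,0,0]]'

```text
time_s: 14.72
position: [0.5922, 0.2196, 0.1387]
tcp_rot: [[0.006, -0.973, -0.232], [0.008, -0.232, 0.973], [-1.0, -0.008, 0.007]]
force: [-0.1, -0.1, -0.0]
opening: 0.648
```

```bash
python3 look.py p4
```

```text
[0.5922 0.2196 0.1387] [-0.1 -0.1 -0. ] [ 0.14 -0.17  0.01] [ 10.   36.2  85.8   0.5  57.5 -93.6] 0.6481954750307621
-1 jaw [16.4 68.6] face med 27.962089765131484 15
1 jaw [46.6 69.3] face med None 0
```

View pics/p4.png

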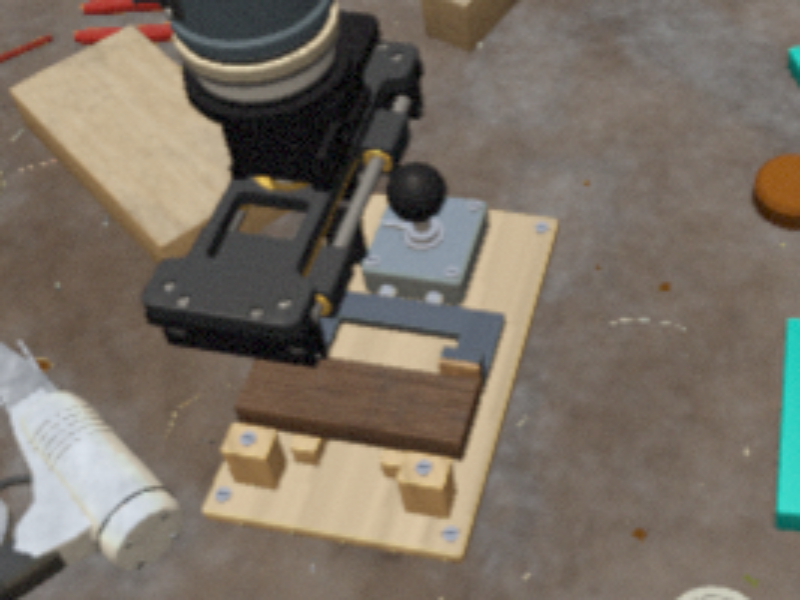

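The rail lies on both supports between jaw and fence (crop (355,405)). Back to the ball.

Request:
send_rows --fingers '[0.95,0.95,0.95,0.95,0.95,0.95,0.95,0.95,0.95,0.95]' --dp '[[3,-12,10],[8,-37,10],[14,-67,10],[20,-97,10],[26,-121,10],[28,-131,5],[28,-131,0],[28,-131,0],[28,-131,0],[28,-131,0]]' --turn '[[0,0,0],[0,0,0],[0,0,0],[0,0,0],[0,0,0],[0,0,0],[0,0,0],[0,0,0],[0,0,0],[0,0,0]]'

```text
time_s: 15.6
position: [0.619, 0.09, 0.1375]
tcp_rot: [[0.004, -0.972, -0.234], [0.009, -0.233, 0.972], [-1.0, -0.006, 0.007]]
force: [0.1, 0.3, 1.0]
opening: 0.952
```

```bash
cat > rail.py <<'E'
import sys
from rig import bot
from h import *
s=bot.read_state();print(s["position"].round(4),s["force"].round(1),s["moment"].round(2),s["joint_positions"].round(1))
J=np.array([.603,.1613]);a=np.radians(13.4);ex=np.array([np.cos(a),np.sin(a)]);ey=np.array([-ex[1],ex[0]])
S=bot.capture(sys.argv[2] if len(sys.argv)>2 else "scene"); P=pts(S);h=cv2.cvtColor(S["img"],cv2.COLOR_BGR2HSV)
q=P[...,:2]-J; jx=q@ex*1e3; jy=q@ey*1e3; z=P[...,2]*1e3
m=(z>47)&(z<57)&(abs(jx)<90)&(jy>25)&(jy<89)&(h[...,2]<150)&(h[...,0]<20)&(h[...,1]>50)
m=cv2.morphologyEx(m.astype(np.uint8),cv2.MORPH_OPEN,np.ones((3,3)))>0
print("rail top px",m.sum(),"z",np.median(z[m]),cv2.minAreaRect(np.c_[jx[m],jy[m]].astype(np.float32)))
m2=(h[...,0]<20)&(z>34)&(z<44)
for t in(-1,1):
    k=(abs(t*jx-53)<9)&(z>46)&(z<56)&(jy>0)&(jy<89)&~m&(h[...,1]<90)&(h[...,2]<110); y=jy[k]; print(t,"jaw top",k.sum(),np.percentile(y,[3,97]).round(1) if k.sum()>3 else None)
if "scene" not in sys.argv[2:]and len(sys.argv)>2: a=S["img"][175:285,180:330]
else: a=S["img"][200:400,120:387]
cv2.imwrite(f"pics/{sys.argv[1]}.png",cv2.resize(a,(800,600)))
E
python3 rail.py q1
```

```text
[0.619  0.09   0.1375] [0.1 0.3 1. ] [ 0.1  -0.18  0.01] [  -2.2   36.    86.6    0.6   57.2 -106. ]
rail top px 1726 z 53.05186504151294 ((-0.2918548583984375, 59.3963737487793), (46.801734924316406, 139.7806396484375), 89.72210693359375)
-1 jaw top 8 [16.  22.7]
1 jaw top 5 [15.  23.6]
```

View pics/q1.png

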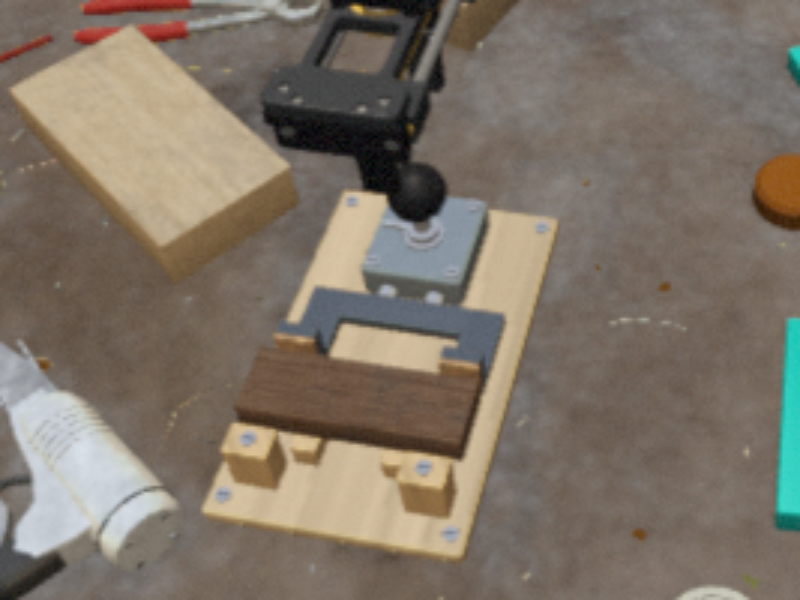

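The rail centre measures jig (-0.3, 59.4) mm, square to the jig and flat. I'll descend on the ball.

Request:
send_rows --fingers '[0.95,0.95,0.95,0.95,0.95,0.95,0.95,0.95]' --dp '[[1.5,-1.5,-10],[1.5,-1.5,-30],[1.5,-1.5,-50],[1.5,-1.5,-65],[1.5,-1.5,-73],[1.5,-1.5,-73],[1.5,-1.5,-73],[1.5,-1.5,-73]]' --turn '[[0,0,0],[0,0,0],[0,0,0],[0,0,0],[0,0,0],[0,0,0],[0,0,0],[0,0,0]]'

```text
time_s: 16.32
position: [0.6216, 0.0888, 0.0655]
tcp_rot: [[0.007, -0.972, -0.234], [0.009, -0.234, 0.972], [-1.0, -0.009, 0.007]]
force: [0.2, 0.5, -0.2]
opening: 0.949
```

Request:
send_rows --fingers '[0.9,0.9,0,0,0,0,0,0,0,0]' --dp '[[-1,0,-1.5],[-1,0,-1.5],[-1,0,-1.5],[-1,0,-1.5],[-1,0,-1.5],[-1,0,-1.5],[-1,0,-1.5],[-1,0,-1.5],[-1,0,-1.5],[-1,0,-1.5]]' --turn '[[0,0,0],[0,0,0],[0,0,0],[0,0,0],[0,0,0],[0,0,0],[0,0,0],[0,0,0],[0,0,0],[0,0,0]]'

```text
time_s: 17.15
position: [0.6206, 0.0886, 0.064]
tcp_rot: [[0.007, -0.972, -0.234], [0.008, -0.234, 0.972], [-1.0, -0.008, 0.006]]
force: [1.2, 0.4, 0.6]
opening: 0.441
```

Request:
send_rows --fingers '[0,0,0]' --dp '[[0,0,0],[0,0,0],[0,0,0]]' --turn '[[0,0,0],[0,0,0],[0,0,0]]'

```text
time_s: 17.4
position: [0.6206, 0.0886, 0.064]
tcp_rot: [[0.007, -0.972, -0.234], [0.008, -0.234, 0.972], [-1.0, -0.008, 0.006]]
force: [-0.4, -0.4, 0.0]
opening: 0.441
```

Grip is at the equator. Turning clockwise by 0.7 rad first.

Request:
send_rows --fingers '[0,0,0,0,0,0,0,0,0,0]' --dp '[[0,0,0],[0,0,0],[0,0,0],[0,0,0],[0,0,0],[0,0,0],[0,0,0],[0,0,0],[0,0,0],[0,0,0]]' --turn '[[0,0,-0.05],[0,0,-0.12],[0,0,-0.2],[0,0,-0.29],[0,0,-0.38],[0,0,-0.47],[0,0,-0.56],[0,0,-0.64],[0,0,-0.7],[0,0,-0.7]]'

```text
time_s: 18.23
position: [0.6207, 0.0884, 0.064]
tcp_rot: [[0.011, -0.894, 0.448], [0.002, 0.448, 0.894], [-1.0, -0.009, 0.006]]
force: [-0.5, 0.2, 0.5]
opening: 0.441
```

```bash
python3 rail.py q2
```

```text
[0.6207 0.0884 0.064 ] [-0.5  0.2  0.5] [-0.11 -0.15 -0.22] [ -2.1  41.9  89.    0.2  48.5 -65.6]
rail top px 1764 z 53.08237049443504 ((0.31689453125, 65.64703369140625), (45.693851470947266, 141.335693359375), 89.50080871582031)
-1 jaw top 0 None
1 jaw top 0 None
```

View pics/q2.png

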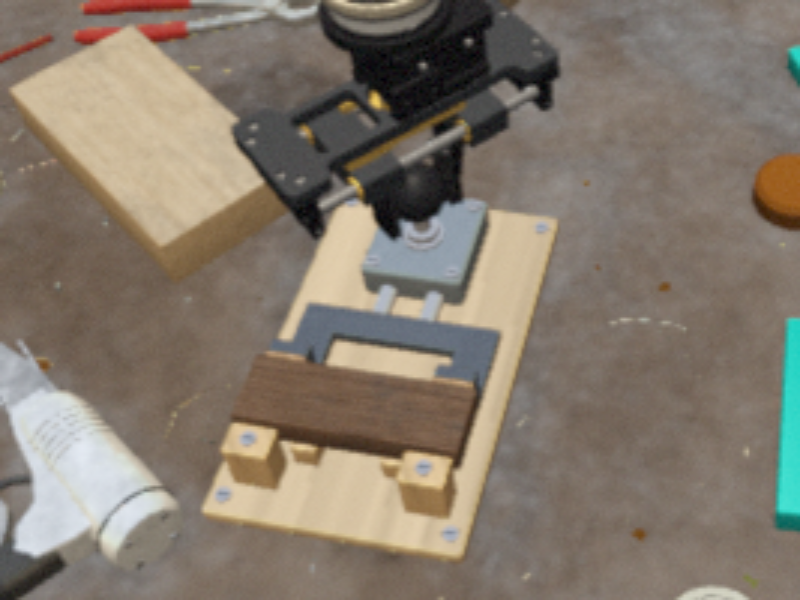

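The jaw has picked up the rail and slid it to jig y ≈ 65.6. Next I'll turn 0.30 rad slowly, watching the moment.

Request:
send_rows --fingers '[0,0,0,0,0,0,0,0,0,0]' --dp '[[0,0,0],[0,0,0],[0,0,0],[0,0,0],[0,0,0],[0,0,0],[0,0,0],[0,0,0],[0,0,0],[0,0,0]]' --turn '[[0,0,-0.04],[0,0,-0.08],[0,0,-0.12],[0,0,-0.16],[0,0,-0.2],[0,0,-0.24],[0,0,-0.27],[0,0,-0.3],[0,0,-0.3],[0,0,-0.3]]'

```text
time_s: 19.12
position: [0.6207, 0.0884, 0.064]
tcp_rot: [[0.011, -0.724, 0.69], [-0.001, 0.69, 0.724], [-1.0, -0.009, 0.006]]
force: [-0.5, -1.4, 0.2]
opening: 0.44
```

```bash
python3 rail.py q3
```

```text
[0.6207 0.0884 0.064 ] [-0.5 -1.4  0.2] [-0.08 -0.13  0.18] [ -2.1  41.9  89.   -0.1  48.5 -48.4]
rail top px 1641 z 53.17490067056052 ((0.10192108154296875, 66.9190673828125), (44.05781555175781, 140.1710205078125), 89.98483276367188)
-1 jaw top 0 None
1 jaw top 0 None
```

View pics/q3.png

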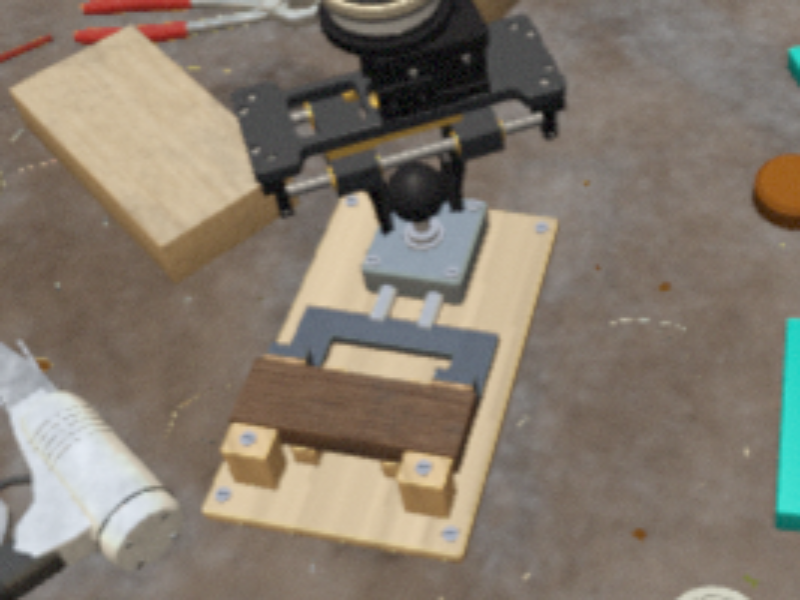

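Request:
send_rows --fingers '[0,0,0,0,0]' --dp '[[0,0,0],[0,0,0],[0,0,0],[0,0,0],[0,0,0]]' --turn '[[0,0,-0.02],[0,0,-0.04],[0,0,-0.05],[0,0,-0.05],[0,0,-0.05]]'

```text
time_s: 19.58
position: [0.6207, 0.0884, 0.064]
tcp_rot: [[0.011, -0.689, 0.725], [-0.002, 0.725, 0.689], [-1.0, -0.009, 0.006]]
force: [-0.8, -1.5, -0.8]
opening: 0.444
```

```bash
python3 rail.py q4; python3 - <<'E'
from rig import bot
import cv2
a=bot.capture("scene")["img"];cv2.imwrite("pics/q4z.png",cv2.resize(a[240:320,215:320],None,fx=7,fy=7,interpolation=2))
a=cv2.imread("pics/q1.png");
E
```

```text
[0.6207 0.0884 0.064 ] [-0.8 -1.5 -0.8] [-0.07 -0.15  0.24] [ -2.1  41.9  89.   -0.1  48.5 -45.5]
rail top px 1633 z 53.16662773545522 ((-0.155548095703125, 67.03905487060547), (43.98009490966797, 140.27662658691406), 89.84623718261719)
-1 jaw top 0 None
1 jaw top 0 None
```

View pics/q4z.png

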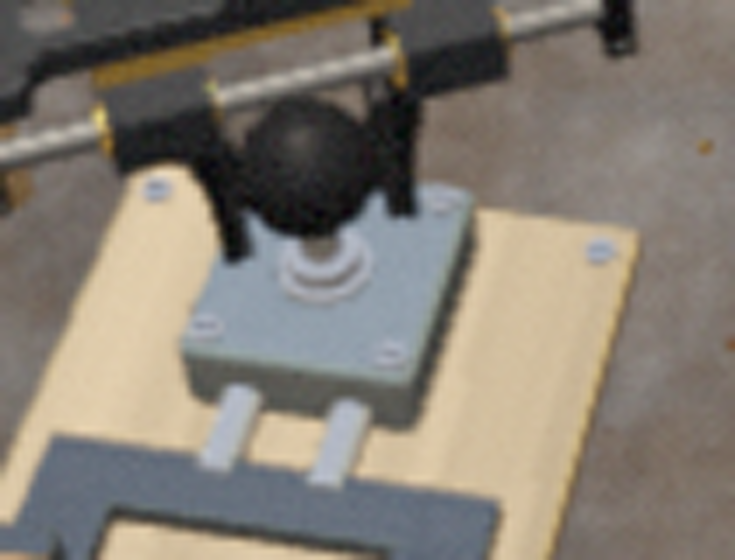

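The pointer is hidden behind the ball. Total turn is 1.05 rad, and the moment is rising (0.18 → 0.24 N m). One more small nip, watching for stiffness.

Request:
send_rows --fingers '[0,0,0,0]' --dp '[[0,0,0],[0,0,0],[0,0,0],[0,0,0]]' --turn '[[0,0,-0.015],[0,0,-0.03],[0,0,-0.03],[0,0,-0.03]]'

```text
time_s: 20.02
position: [0.6207, 0.0883, 0.064]
tcp_rot: [[0.011, -0.667, 0.745], [-0.002, 0.745, 0.667], [-1.0, -0.009, 0.006]]
force: [0.4, -1.0, 0.8]
opening: 0.444
```

```bash
python3 rail.py q5
```

```text
[0.6207 0.0883 0.064 ] [ 0.4 -1.   0.8] [-0.09 -0.13  0.42] [ -2.   41.9  89.   -0.2  48.5 -43.8]
rail top px 1638 z 53.15835073729808 ((-0.3296051025390625, 66.47431945800781), (45.076717376708984, 140.63137817382812), 89.76345825195312)
-1 jaw top 1 None
1 jaw top 0 None
```

The moment jumped to 0.42 N m, so the spring is fully compressed. I'll release and lift away.

Request:
send_rows --fingers '[0.95,0.95,0.95,0.95,0.95,0.95,0.95,0.95,0.95,0.95]' --dp '[[0,0,0],[0,0,0],[0,0,0],[0,0,0],[0,0,0],[0,0,15],[0,0,45],[0,0,80],[0,0,110],[0,0,125]]' --turn '[[0,0,0],[0,0,0],[0,0,0],[0,0,0],[0,0,0],[0,0,0],[0,0,0],[0,0,0],[0,0,0],[0,0,0]]'

```text
time_s: 20.9
position: [0.6227, 0.0884, 0.1932]
tcp_rot: [[0.017, -0.666, 0.745], [-0.002, 0.746, 0.666], [-1.0, -0.013, 0.011]]
force: [0.6, -0.1, -0.0]
opening: 0.942
```

Request:
send_rows --fingers '[0.95,0.95,0.95,0.95,0.95,0.95,0.95,0.95,0.95,0.95]' --dp '[[-5,-15,0],[-12,-45,0],[-22,-80,0],[-32,-115,0],[-42,-150,0],[-52,-185,0],[-62,-220,0],[-72,-250,0],[-78,-270,0],[-78,-270,0]]' --turn '[[0,0,0],[0,0,0],[0,0,0],[0,0,0],[0,0,0],[0,0,0],[0,0,0],[0,0,0],[0,0,0],[0,0,0]]'

```text
time_s: 21.73
position: [0.5426, -0.1863, 0.1921]
tcp_rot: [[0.015, -0.662, 0.749], [-0.003, 0.749, 0.663], [-1.0, -0.013, 0.009]]
force: [-0.5, 0.7, 0.1]
opening: 0.953
```

```bash
python3 rail.py q6; python3 rail.py q7 top;  python3 - <<'E'
from rig import bot
import cv2
cv2.imwrite("pics/fin.png",bot.capture("top")["img"])
E
```

```text
[ 0.5426 -0.1863  0.1921] [-0.5  0.7  0.1] [ 0.07 -0.12  0.01] [-30.3  28.1  92.1   0.3  59.  -71.9]
rail top px 1626 z 53.204483896507 ((-0.17572021484375, 66.85052490234375), (44.33507537841797, 140.22613525390625), 89.78369903564453)
-1 jaw top 2 None
1 jaw top 1 None
[ 0.543  -0.184   0.1922] [-0.4  0.7 -0.7] [ 0.07 -0.15  0.03] [-30.1  28.1  92.1   0.4  59.  -71.8]
rail top px 1222 z 51.56277369215151 ((1.192413330078125, 66.86691284179688), (140.21444702148438, 43.94248580932617), 0.2482309341430664)
-1 jaw top 3 None
1 jaw top 3 None
```

View pics/q6.png

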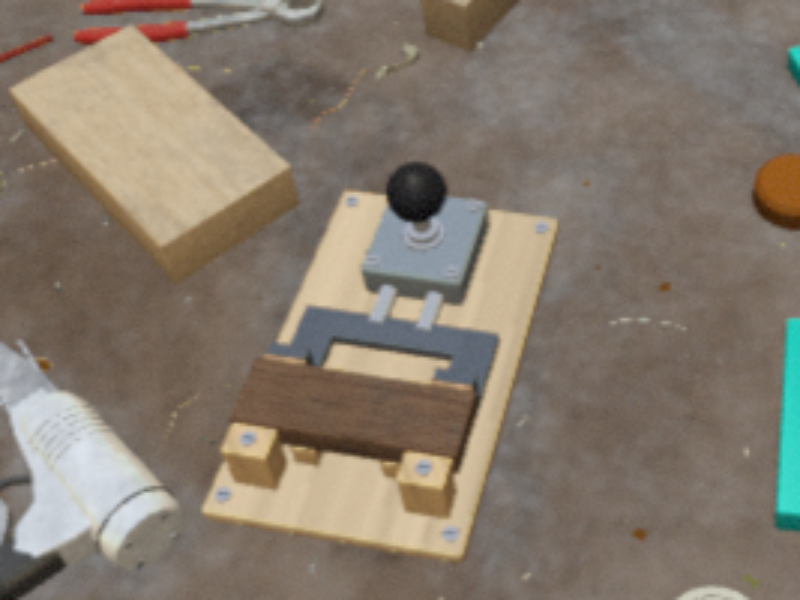

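View pics/q7.png

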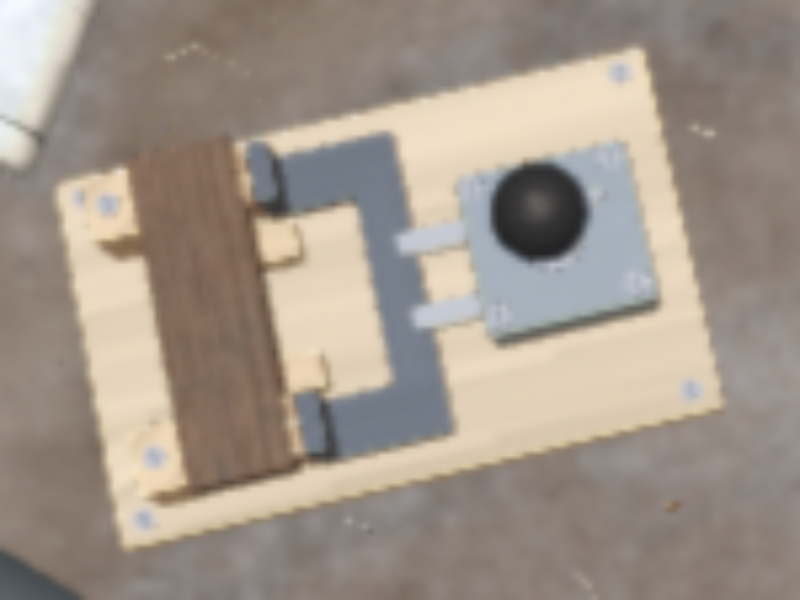

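View pics/fin.png

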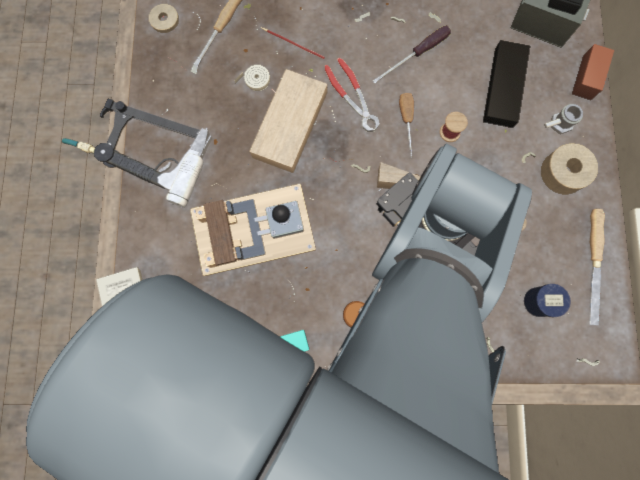

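The rail is tight between the jaw (zoomed (265,180), (315,425)) and the posts, flat on both supports. The wedge (400,178) and beeswax (355,314) are where they were, and the arm is clear.

```bash
python3 -c "
from rig import bot
print(bot.hand_in())"
```

```text
the job is handed in; nothing more can be done
None
```

The offcut is clamped in the jig and the job is handed in, at about 22 s of the 58 s allowed.

**What I did:** I gripped the ball at its widest part and turned it anticlockwise about 1.06 rad, which opened the jaw to a gap of about 61.5 mm. I laid the offcut on both supports at jig (-0.3, 59.4) mm. I then turned the ball clockwise about 1.08 rad, until the moment jumped from 0.24 to 0.42 N m. That is the stiffness expected when the spring is fully compressed. Finally I released the ball and moved the arm clear.

**Last checks:**
- **Position:** the offcut is flat and square against both posts, with the jaw faces touching it. Both cameras put its centre at jig y ≈ 66.9 mm, against the 67.5 mm nominal.
- **Sideways:** the two cameras disagree slightly on jig x, at -0.2 and +1.2 mm. Both readings are within the 2 mm calibration.
- **Bystanders:** the wedge and beeswax look untouched in the last picture, though the arm partly hid both.
- **Not seen directly:** the knob's pointer was hidden, so how far the spring is compressed is judged from the turn angle and the moment.

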